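# Unload the test jig into the outgoing tray in test order

### The job

The four parts clamped in the test jig have passed. Swing the pawl's lever back to lift the pawl and slide the clamp bar fully back, then move the parts one by one into the nests of the outgoing tray, working from the pawl end of the jig and from the carry-handle end of the tray, so that they keep their test order: nearest the pawl goes into the nest next to the carry handle, and so on. Leave each part standing upright and flat in its nest, let go, with the bar left back.

Things in the scene. Friction and masses are not known exactly. Their poses are not given: they have to be found in the camera images.
- motor_mid (a point): Motor: plain steel can, diameter 30 mm (straight from 6 to 44 mm up), thin shaft on top, 62 mm high in all, about 240 g. Foot plate 38 x 38 x 5 mm. Origin on the axis 30 mm above the underside; z up, y along the row. Stands on the jig's plate (12 mm high) in one of its four slots, varying.
- capacitor_mid (a point): Capacitor: smooth white round can, diameter 27 mm, two flat brass terminals on top, 64 mm high, about 140 g. Foot plate 38 x 38 x 5 mm. Origin on the axis 30 mm above the underside; z up, y along the row. Stands on the jig's plate (12 mm high) in one of its four slots, varying.
- filter_mid (a point): Mains filter: plain aluminium box 28 x 28 mm, four small brass terminals on top, 62 mm high, about 180 g. Foot plate 38 x 38 x 5 mm. Origin on the axis 30 mm above the underside; z up, y along the row. Stands on the jig's plate (12 mm high) in one of its four slots, varying.
- transformer_mid (a point): Transformer: dark iron core 16 (x) by 30 mm (y; grip across y), copper winding 28 mm in x, white block on top, 57 mm high, about 280 g. Foot plate 38 x 38 x 5 mm. Origin on the axis 30 mm above the underside; z up, y along the row. Stands on the jig's plate (12 mm high) in one of its four slots, varying.
- nest1: First of four like grey nests, 66 mm apart in a row on the fixed blue tray: square socket 62 mm outside, 56 mm inside, floor 4 mm thick, walls 8 mm above it. Origin under its centre, 8 mm above the table; y along the row away from the carry handle, z up. Next to the black carry handle, a bow 50 mm high, 67 mm from this centre.
- nest2: Second of four like grey nests, 66 mm apart in a row on the fixed blue tray: square socket 62 mm outside, 56 mm inside, floor 4 mm thick, walls 8 mm above it. Origin under its centre, 8 mm above the table; y along the row away from the carry handle, z up. Number 2 from the carry handle.
- nest3: Third of four like grey nests, 66 mm apart in a row on the fixed blue tray: square socket 62 mm outside, 56 mm inside, floor 4 mm thick, walls 8 mm above it. Origin under its centre, 8 mm above the table; y along the row away from the carry handle, z up. Number 3 from the carry handle.
- nest4: Fourth of four like grey nests, 66 mm apart in a row on the fixed blue tray: square socket 62 mm outside, 56 mm inside, floor 4 mm thick, walls 8 mm above it. Origin under its centre, 8 mm above the table; y along the row away from the carry handle, z up. Number 4 from the carry handle.
- bar_knob (a point): Post in the middle of the jig's clamp bar, which hooks over the rear of the feet. Post 14 mm thick, 27 to 67 mm above table (origin at 67), black cap 20 mm wide to 81. x: back; bar slides 32 mm along +x to a stop (2 N friction, stays), only with pawl lifted. y: along the row to the pawl end. Slots at y = +99, +33, -33, -99 mm, x = -50 mm as clamped; 10 mm high fence 23 mm in front of them.
- pawl_lever (a point): Top centre of the pawl's upright lever at the jig's end, 51 mm past the last slot, 38 mm behind the post; 100 mm above table, black tip 18 mm wide (y), 10 mm thick. It turns about a level axis along the row 55 mm below. Push its top back (the bar's +x, away from the parts) to lift the nose off the bar's tooth: swing it at least 0.45 rad (stop at 0.9); about 1 N, stays where left.
Not all that is in view belongs to the job. Leave any blue or turquoise look-alike of the part that bears capacitor_mid alone.

How it is judged:
On the way, in this order (a step that is already met when the one before it is completed fails the run):
1. the pawl is lifted by swinging its lever back, the parts still in the jig (distance of pawl_lever from where it was at the start of the episode above 0.018 m and distance of each of motor_mid, capacitor_mid, filter_mid, transformer_mid from where it was at the start of the episode below 0.015 m), for 0.2 s.
2. the clamp bar is slid back, the parts still in the jig (distance of bar_knob from where it was at the start of the episode above 0.024 m and distance of each of motor_mid, capacitor_mid, filter_mid, transformer_mid from where it was at the start of the episode below 0.015 m), for 0.2 s.
3. the first part from the pawl end stands in the first nest from the carry handle, the parts farther from the pawl still in the jig (height (world z) of each of motor_mid, capacitor_mid, filter_mid, transformer_mid below 0.047 m and angle between each of motor_mid, capacitor_mid, filter_mid, transformer_mid's own z axis and vertical below 0.12 rad and (horizontal distance between motor_mid and nest1 below 0.014 m or (distance of motor_mid from where it was at the start of the episode below 0.015 m and y of motor_mid in the frame of bar_knob below 0.066 m)) and (horizontal distance between capacitor_mid and nest1 below 0.014 m or (distance of capacitor_mid from where it was at the start of the episode below 0.015 m and y of capacitor_mid in the frame of bar_knob below 0.066 m)) and (horizontal distance between filter_mid and nest1 below 0.014 m or (distance of filter_mid from where it was at the start of the episode below 0.015 m and y of filter_mid in the frame of bar_knob below 0.066 m)) and (horizontal distance between transformer_mid and nest1 below 0.014 m or (distance of transformer_mid from where it was at the start of the episode below 0.015 m and y of transformer_mid in the frame of bar_knob below 0.066 m))), for 0.2 s.
4. the second part from the pawl end stands in the second nest from the carry handle, the parts farther from the pawl still in the jig (height (world z) of each of motor_mid, capacitor_mid, filter_mid, transformer_mid below 0.047 m and angle between each of motor_mid, capacitor_mid, filter_mid, transformer_mid's own z axis and vertical below 0.12 rad and (horizontal distance between motor_mid and nest1 below 0.014 m or horizontal distance between motor_mid and nest2 below 0.014 m or (distance of motor_mid from where it was at the start of the episode below 0.015 m and y of motor_mid in the frame of bar_knob below 0 m)) and (horizontal distance between capacitor_mid and nest1 below 0.014 m or horizontal distance between capacitor_mid and nest2 below 0.014 m or (distance of capacitor_mid from where it was at the start of the episode below 0.015 m and y of capacitor_mid in the frame of bar_knob below 0 m)) and (horizontal distance between filter_mid and nest1 below 0.014 m or horizontal distance between filter_mid and nest2 below 0.014 m or (distance of filter_mid from where it was at the start of the episode below 0.015 m and y of filter_mid in the frame of bar_knob below 0 m)) and (horizontal distance between transformer_mid and nest1 below 0.014 m or horizontal distance between transformer_mid and nest2 below 0.014 m or (distance of transformer_mid from where it was at the start of the episode below 0.015 m and y of transformer_mid in the frame of bar_knob below 0 m))), for 0.2 s.
5. the third part from the pawl end stands in the third nest from the carry handle, the parts farther from the pawl still in the jig (height (world z) of each of motor_mid, capacitor_mid, filter_mid, transformer_mid below 0.047 m and angle between each of motor_mid, capacitor_mid, filter_mid, transformer_mid's own z axis and vertical below 0.12 rad and (horizontal distance between motor_mid and nest1 below 0.014 m or horizontal distance between motor_mid and nest2 below 0.014 m or horizontal distance between motor_mid and nest3 below 0.014 m or (distance of motor_mid from where it was at the start of the episode below 0.015 m and y of motor_mid in the frame of bar_knob below -0.066 m)) and (horizontal distance between capacitor_mid and nest1 below 0.014 m or horizontal distance between capacitor_mid and nest2 below 0.014 m or horizontal distance between capacitor_mid and nest3 below 0.014 m or (distance of capacitor_mid from where it was at the start of the episode below 0.015 m and y of capacitor_mid in the frame of bar_knob below -0.066 m)) and (horizontal distance between filter_mid and nest1 below 0.014 m or horizontal distance between filter_mid and nest2 below 0.014 m or horizontal distance between filter_mid and nest3 below 0.014 m or (distance of filter_mid from where it was at the start of the episode below 0.015 m and y of filter_mid in the frame of bar_knob below -0.066 m)) and (horizontal distance between transformer_mid and nest1 below 0.014 m or horizontal distance between transformer_mid and nest2 below 0.014 m or horizontal distance between transformer_mid and nest3 below 0.014 m or (distance of transformer_mid from where it was at the start of the episode below 0.015 m and y of transformer_mid in the frame of bar_knob below -0.066 m))), for 0.2 s.
6. the fourth part from the pawl end stands in the fourth nest from the carry handle (height (world z) of each of motor_mid, capacitor_mid, filter_mid, transformer_mid below 0.047 m and angle between each of motor_mid, capacitor_mid, filter_mid, transformer_mid's own z axis and vertical below 0.12 rad and (horizontal distance between motor_mid and nest1 below 0.014 m or horizontal distance between motor_mid and nest2 below 0.014 m or horizontal distance between motor_mid and nest3 below 0.014 m or horizontal distance between motor_mid and nest4 below 0.014 m) and (horizontal distance between capacitor_mid and nest1 below 0.014 m or horizontal distance between capacitor_mid and nest2 below 0.014 m or horizontal distance between capacitor_mid and nest3 below 0.014 m or horizontal distance between capacitor_mid and nest4 below 0.014 m) and (horizontal distance between filter_mid and nest1 below 0.014 m or horizontal distance between filter_mid and nest2 below 0.014 m or horizontal distance between filter_mid and nest3 below 0.014 m or horizontal distance between filter_mid and nest4 below 0.014 m) and (horizontal distance between transformer_mid and nest1 below 0.014 m or horizontal distance between transformer_mid and nest2 below 0.014 m or horizontal distance between transformer_mid and nest3 below 0.014 m or horizontal distance between transformer_mid and nest4 below 0.014 m)), for 0.2 s.
At the end, for the whole second after the job is handed in: Each of the four nests holds one part, upright within 0.12 rad, centred within 14 mm and seated within 5 mm of the nest floor, all at rest; the clamp bar is at least 24 mm back from where it was (all of step 6 and distance of bar_knob from where it was at the start of the episode above 0.024 m and linear speed of each of motor, capacitor, filter, transformer below 0.02 m/s and angular speed of each of motor, capacitor, filter, transformer below 0.2 rad/s); the robot touches nothing.
It fails at once if a part is tipped over (angle between any of motor_mid, capacitor_mid, filter_mid, transformer_mid's own z axis and vertical above 0.6 rad).
It also fails if it takes over 112 s, if anything falls off the work surface, if the arm or the gripper's body presses on something with over 40 N, if the wrist force passes 120 N, or if a joint passes its speed limit or range.

### The arm

A 7-joint arm with a two-finger parallel gripper is mounted at the origin on the work surface. World frame = base frame: x ahead of the robot, y to its left, z up, the work surface at z = 0. Lengths are in m, angles in rad, forces in N, time in s.
With the tool pointing down it reaches from about 0.35 to 0.9 m from the base axis. Payload 8.1 kg.
Tool frame: the origin (TCP) lies midway between the tips of the shut fingers; the grasp point (between the pads) lies 19 mm behind it; z points along the fingers, y is the line along which they close (so a half turn about z gives the same grasp; the last joint's range is limited). The gripper opens to 92 mm and grips with 3 to 60 N. Pads are 19 mm wide; open, the fingers measure 130 mm over their backs; the gripper's body (75 mm by 190 mm) begins 47 mm behind the grasp point.
Start: joints at [-1.348, 0.434, 0.025, 1.573, -0.012, 1.134, -0.075], TCP at [0.2, 0.592, 0.199] pointing down, gripper open.
Joint ranges: [-2.62, 2.62], [-0.44, 2.09], [-1.27, 1.32], [0.08, 2.57], [-1.32, 4.46], [0.12, 2], [-2.74, 2.74]. Speed limits (rad/s): [2.22, 2.22, 3.01, 3.01, 3.14, 3.14, 3.14].

### API

Orientations are given as a rotation vector (axis times angle).
In Python, from cell import readout, get_image, calibration, ticket gives the robot as it stands. The module is installed in compiled form; this text tells all that it offers.
- The arm moves only by the tool move_arm, never from a script. Its argument "series" is a list of rows, each a list of 6 numbers: the shift along the world's x, y, z as a fraction of full scale, then the turn, a rotation vector about the world's x, y, z as a fraction of full scale. A call has 1 to 5 rows; each row is the pose to reach, as a shift and turn from the pose commanded when the call began; what a row does not reach only later rows make up. Full scale, the value 1, is 0.75 m for a shift and 60 degrees for a turn. A row lasts 1/10 s, in which the tool goes at most 50 mm and 8.59 degrees, less where a joint would pass 70% of its speed; a pose out of reach is approached as far as the arm can. A call with a number of a shift or a turn outside -1 to 1 is refused whole. A call with a gripper value outside its range is refused whole. "claw" is the opening, from -1 (shut) to 1 (fully open), so that 0 is half open, set as the call begins (left out, the last holds). The fingers move at their own pace and stop on an object; "squeeze" is the grip in N (left out, the last holds). Time passes only in rows, so rows that repeat a pose let the fingers close. It gives the time, the measured TCP pose, the force, the opening and the grip force at its end, in the units of the state.
- readout.observe(): the state, without advancing time (a new reading comes with each control period).
- get_image(name): name is "scene" or "top" or "wrist"; returns (picture, depth): 420x560x3 uint8, red, green, blue; 420x560 float32, m along the optical axis (not along the pixel's ray), 0 where there is no reading.
- calibration(name): a dict with "fx", "fy", "cx", "cy" (pixels), "view" (4x4, takes a point from world to camera coordinates); the wrist camera has in their place "mount" (4x4, takes a point from camera to tool coordinates, whose origin is the TCP and whose axes are the flange's). Camera axes: x right, y down, z forward; pixel columns grow to the right and rows downward; lengths in m; the calibration is good to about 2 mm. A picture is of the moment at which its call begins: read the wrist's pose just before it. calibration takes no time and is no camera call.
- ticket.sign_off(): hands the job in; it is judged then, once.
The state is a dict: "clock": time; "joints": joint angles; "dq": joint speeds; "joint_efforts": joint torques, N m; "position": TCP position; "ee_rot": TCP orientation; "force": force on the tool from outside, world axes, zero at the start; "ft_torque": the same for the moment, N m; "width": opening from 0.0 (shut) to 1.0 (fully open); "gripper_force": force on a finger pad.
Only numpy, scipy, OpenCV 4.12 (cv2) and the standard library are available. Lean on these libraries where they do the work, as an engineer would, in place of code of your own. Each camera call takes 0.05 s, during which the arm holds its last target. There are 200 camera calls.

## Working session

There is one attempt and no reset: what is moved stays moved. The work goes in short steps, Python scripts to look and compute and a tool call to move; the robot and the scene stay as the last step left them, time stands still between calls to the robot, and variables do not carry over. Pictures are saved under pics/ and viewed, at most 14 in all, crops included, and the job is handed in when it is done.

Besides the shell and the picture viewer there is one more tool, called after "Request:" as name(argument=value, ...) on one line, values as JSON. move_arm: Moves the arm, as the interface text tells. Shift numbers are shares of 0.75 m and turn numbers shares of 60 degrees, none past 1 either way. Its arguments: {"type":"object","properties":{"series":{"type":"array"},"claw":{"type":"number"},"squeeze":{"type":"number"}},"required":["series"]}

```bash
mkdir -p pics; cat > h.py <<'E'
import numpy as np, cv2
from cell import readout, get_image, calibration, ticket
def snap(n,f):
    p,d=get_image(n); cv2.imwrite(f'pics/{f}.png',p[:,:,::-1]); np.savez(f'pics/{f}.npz',p=p,d=d); return p,d
def world(n,d,u,v,T=None):
    c=calibration(n); z=d[v,u] if not np.isscalar(d) else d
    P=np.array([(u-c['cx'])/c['fx']*z,(v-c['cy'])/c['fy']*z,z,1])
    if 'view' in c: return (np.linalg.inv(c['view'])@P)[:3]
    return (T@c['mount']@P)[:3]
E
python3 - <<'E'
from h import *
snap('scene','s0');snap('top','t0')
s=readout.observe();print(s)
for n in('scene','top'): print(calibration(n))
E
```

```text
{'clock': 0.1, 'joints': array([-1.34765611,  0.43514681,  0.02499393,  1.57399023, -0.0115984 ,
        1.13398664, -0.07510858]), 'dq': array([-4.35478639e-04, -3.91812154e-04,  4.87226962e-04, -2.31556945e-03,
       -1.28375274e-03, -6.57577564e-04, -3.46341498e-05]), 'joint_efforts': array([ 3.44737156e-03, -6.69127107e+01,  9.87969786e-01, -3.15148437e+01,
       -6.05626870e-02,  3.74219986e-02,  2.75099649e-05]), 'position': array([0.19991627, 0.59165413, 0.19873388]), 'ee_rot': array([-5.09545988e-01, -3.09990372e+00,  2.17257690e-03]), 'force': array([ 0.37779844, -0.21121186,  0.26416245]), 'ft_torque': array([-0.00355556,  0.04596795, -0.00536856]), 'gripper_force': 0.0, 'width': 0.9965558945346916}
{'fx': 428.16462488804467, 'fy': 428.16462488804467, 'cx': 287.1068232038634, 'cy': 210.82926865605364, 'view': array([[ 0.21414224,  0.97678018, -0.00660213, -0.10987819],
       [ 0.79548596, -0.17831108, -0.57914354, -0.33440252],
       [-0.56687317,  0.11876719, -0.81519885,  1.20628367],
       [ 0.        ,  0.        ,  0.        ,  1.        ]])}
{'fx': 469.18668909312976, 'fy': 469.18668909312976, 'cx': 278.7815801532866, 'cy': 211.65203687468687, 'view': array([[ 0.00308645, -0.99973333,  0.02288545,  0.01242829],
       [-0.9937708 , -0.00561591, -0.11130164,  0.49059679],
       [ 0.11140048, -0.02239936, -0.99352313,  1.00906762],
       [ 0.        ,  0.        ,  0.        ,  1.        ]])}
```

View pics/s0.png

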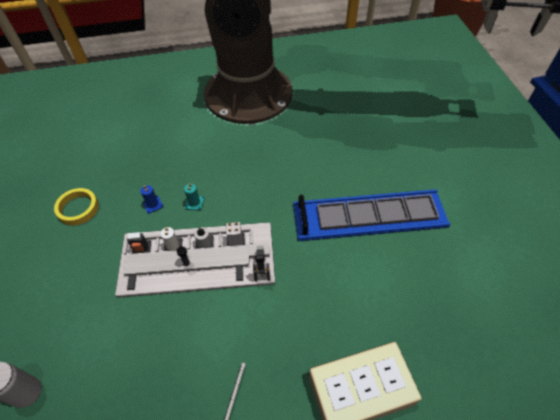

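View pics/t0.png

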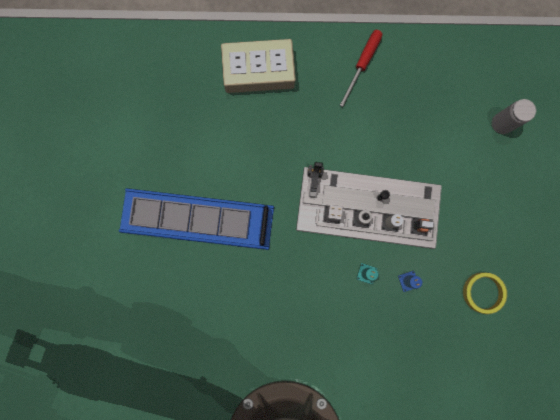

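The top view shows the jig at about (370,205). From the pawl lever at (316,175) the parts run filter (335,213), motor (365,218), capacitor (395,222), transformer (425,226). The tray handle is at (265,225) and nest1 at (235,222). The turquoise (370,273) and blue (412,282) cans are look-alikes outside the jig, to be left alone. The white can at (395,222) is the capacitor, and I'll confirm it in a crop.

```bash
python3 - <<'E'
from h import *
f=np.load('pics/t0.npz');p,d=f['p'],f['d']
cv2.imwrite('pics/c0.png',cv2.resize(p[150:300,290:450,::-1],None,fx=5,fy=5,interpolation=cv2.INTER_CUBIC)[:600])
for nm,(u,v) in dict(nest1=(235,222),nest2=(206,219),nest3=(176,216),nest4=(146,213),handle=(265,225),knob=(384,196),lever=(318,167),filt=(335,211),mot=(365,217),cap=(396,221),tr=(426,226)).items():
    print(nm,world('top',d,u,v).round(4))
E
```

```text
nest1 [0.4686 0.112  0.0103]
nest2 [0.4751 0.1768 0.0093]
nest3 [0.4813 0.2435 0.0109]
nest4 [0.4876 0.3099 0.012 ]
handle [0.4591 0.0447 0.0473]
knob [ 0.5188 -0.2061  0.0823]
lever [ 0.5774 -0.0656  0.0946]
filt [ 0.488  -0.1041  0.0683]
mot [ 0.4762 -0.1693  0.0619]
cap [ 0.4663 -0.2312  0.0788]
tr [ 0.457  -0.2981  0.0683]
```

View pics/c0.png

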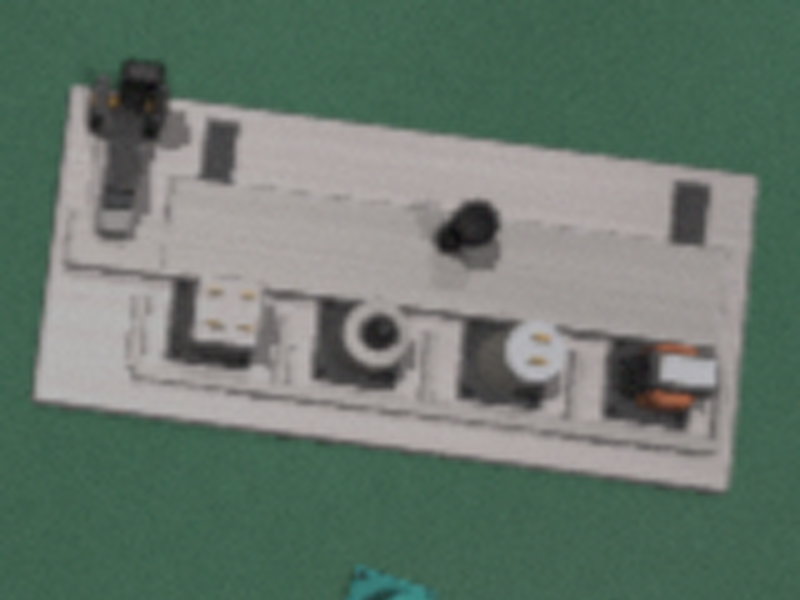

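The crop confirms, from the pawl end: filter, motor, white capacitor, transformer. Heights and spacings fit the sizes given. Jig yaw is about -0.127 rad and tray yaw about -0.096 rad. I'm moving above the jig with fingers shut.

Request:
move_arm(series=[[0.13,-0.3,0.06,0,0,0.1],[0.13,-0.3,0.06,0,0,0.19],[0.13,-0.3,0.06,0,0,0.19],[0.13,-0.3,0.06,0,0,0.19],[0.13,-0.3,0.06,0,0,0.19]], claw=-1)

```text
clock: 0.6
position: [0.298, 0.3649, 0.2445]
ee_rot: [-0.199, -3.135, 0.001]
force: [1.7, -1.1, 0.6]
width: 0.612
gripper_force: 0.0
```

Request:
move_arm(series=[[0.14,-0.3,0,0,0,0],[0.14,-0.3,0,0,0,0],[0.14,-0.3,0,0,0,0],[0.14,-0.3,0,0,0,0],[0.14,-0.3,0,0,0,0]])

```text
clock: 1.1
position: [0.4029, 0.1399, 0.2445]
ee_rot: [0.199, 3.135, 0.0]
force: [1.3, 0.8, 0.0]
width: 0.181
gripper_force: 0.0
```

Request:
move_arm(series=[[0.14,-0.36,0,0,0,0],[0.14,-0.36,0,0,0,0],[0.14,-0.36,0,0,0,0],[0.14,-0.36,0,0,0,0],[0.14,-0.36,0,0,0,0]])

```text
clock: 1.6
position: [0.4934, -0.0927, 0.2444]
ee_rot: [0.198, 3.135, 0.0]
force: [1.1, 0.4, -0.3]
width: 0.008
gripper_force: 0.0
```

```bash
python3 - <<'E'
from h import *
from scipy.spatial.transform import Rotation as R
s=readout.observe();T=np.eye(4);T[:3,:3]=R.from_rotvec(s['ee_rot']).as_matrix();T[:3,3]=s['position']
print(s['position'],calibration('wrist')); np.save('pics/T1.npy',T)
snap('wrist','w1')
E
```

```text
[ 0.49336483 -0.09272536  0.24442865] {'fx': 315.77261493278127, 'fy': 315.77261493278127, 'cx': 284.19169365076806, 'cy': 206.42444636659536, 'mount': array([[-5.90897480e-04, -9.55724098e-01, -2.94263655e-01,
         8.05587755e-02],
       [ 9.99999351e-01, -8.51477521e-04,  7.57417663e-04,
        -7.98534941e-04],
       [-9.74441201e-04, -2.94263016e-01,  9.55723981e-01,
        -1.87316792e-01],
       [ 0.00000000e+00,  0.00000000e+00,  0.00000000e+00,
         1.00000000e+00]])}
```

View pics/w1.png

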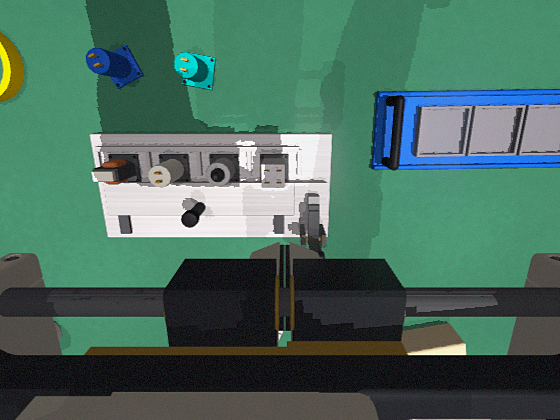

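The wrist view shows, right to left, filter (273,175), motor (220,172), capacitor (160,175), transformer (105,173), knob (190,218), lever (312,235), and the tray at upper right with its handle at (395,132).

```bash
python3 - <<'E'
from h import *
def cloud(n,f,T=None):
    d=np.load(f'pics/{f}.npz')['d'];c=calibration(n);v,u=np.mgrid[:420,:560]
    P=np.stack([(u-c['cx'])/c['fx']*d,(v-c['cy'])/c['fy']*d,d,np.ones_like(d)],-1)
    M=np.linalg.inv(c['view']) if T is None else T@c['mount']
    Q=(P@M.T)[...,:3];Q[d==0]=np.nan;return Q
th=-.127;ex=np.array([np.cos(th),np.sin(th)]);ey=np.array([-ex[1],ex[0]])
for nm,Q in dict(top=cloud('top','t0'),wrist=cloud('wrist','w1',np.load('pics/T1.npy'))).items():
    def mid(c,zl,zh,r=.02):
        m=(np.hypot(Q[...,0]-c[0],Q[...,1]-c[1])<r)&(Q[...,2]>zl)&(Q[...,2]<zh);X=Q[m][:,:2]
        L=X@np.stack([ex,ey],1)
        if len(L)<4: return len(L)
        lo,hi=np.percentile(L,[2,98],0);w=(lo+hi)/2@np.stack([ex,ey]);return len(L),w.round(4),(hi-lo).round(4)
    k=np.array([.520,-.207])
    print(nm,'knob',mid(k,.074,.09))
    for y,n in zip((.099,.033,-.033,-.099),'FMCT'): print(n,mid(k-.05*ex+y*ey,.055,.085))
    print('lever',mid(k+.038*ex+.15*ey,.09,.11))
    # blue/grey: nest top
    p=np.load('pics/'+('t0' if nm=='top' else 'w1')+'.npz')['p']
    for z,c in enumerate([(.4686,.112),(.4751,.1768),(.4813,.2435),(.4876,.3099)]):
        g=(p.max(-1).astype(int)-p.min(-1)<40)
        m=g&(np.hypot(Q[...,0]-c[0],Q[...,1]-c[1])<.036)&(Q[...,2]<.03)
        X=Q[m][:,:2]; print('nest',z+1,m.sum(),X.mean(0).round(4) if m.sum() else '')
    m=(p.max(-1)<60)&(Q[...,2]>.03)&(np.hypot(Q[...,0]-.459,Q[...,1]-.045)<.05);print('handle',m.sum(),Q[m].mean(0).round(4))
E
```

```text
top knob (71, array([ 0.5236, -0.2081]), array([0.0171, 0.0173]))
F (180, array([ 0.4866, -0.1038]), array([0.0274, 0.027 ]))
M (143, array([ 0.4785, -0.1697]), array([0.0259, 0.0268]))
C (143, array([ 0.4697, -0.2344]), array([0.024 , 0.0242]))
T (117, array([ 0.4616, -0.2995]), array([0.016 , 0.0292]))
lever (47, array([ 0.5825, -0.065 ]), array([0.01  , 0.0167]))
nest 1 739 [0.4678 0.1135]
nest 2 783 [0.4746 0.1772]
nest 3 778 [0.4815 0.2437]
nest 4 770 [0.4883 0.3102]
handle 174 [0.4579 0.0475 0.0475]
wrist knob (238, array([ 0.522 , -0.2093]), array([0.0174, 0.0176]))
F (583, array([ 0.4852, -0.1058]), array([0.0276, 0.0266]))
M (480, array([ 0.4768, -0.1706]), array([0.0267, 0.0264]))
C (502, array([ 0.4683, -0.2351]), array([0.0245, 0.0239]))
T (415, array([ 0.4601, -0.2998]), array([0.0148, 0.0265]))
lever (48, array([ 0.5787, -0.062 ]), array([0.0046, 0.0087]))
nest 1 2338 [0.4665 0.1141]
nest 2 2385 [0.4738 0.1792]
nest 3 1837 [0.4818 0.2404]
nest 4 0 
handle 646 [0.4552 0.045  0.0475]
```

Request:
move_arm(series=[[0.074,0.043,0,0,0,0],[0.074,0.043,-0.06,0,0,0],[0.074,0.043,-0.12,0,0,0],[0.074,0.043,-0.18,0,0,0],[0.074,0.043,-0.212,0,0,0]])

```text
clock: 2.15
position: [0.5463, -0.0582, 0.0817]
ee_rot: [-0.199, -3.13, 0.001]
force: [0.7, -0.0, 0.6]
width: 0.009
gripper_force: 0.0
```

Request:
move_arm(series=[[0.013,-0.0017,0,0,0,0],[0.027,-0.0034,0,0,0,0],[0.04,-0.005,0,0,0,0],[0.053,-0.007,0,0,0,0],[0.067,-0.0085,0,0,0,0]])

```text
clock: 2.65
position: [0.6007, -0.0652, 0.0867]
ee_rot: [0.199, 3.133, 0.0]
force: [-0.3, -0.4, 0.0]
width: 0.004
gripper_force: 0.0
```

Request:
move_arm(series=[[0,0,0,0,0,0],[0,0,0,0,0,0],[0,0,0,0,0,0]])

```text
clock: 2.95
position: [0.5985, -0.0649, 0.0854]
ee_rot: [-0.199, -3.135, -0.0]
force: [-0.3, 0.1, 0.0]
width: 0.003
gripper_force: 0.0
```

Request:
move_arm(series=[[-0.053,0.007,0.0,0,0,0],[-0.06,0,0.06,0,0,0],[-0.1,-0.06,0.087,0,0,0],[-0.1,-0.12,0.087,0,0,0],[-0.1007,-0.1913,0.087,0,0,0]], claw=0)

```text
clock: 3.45
position: [0.5229, -0.2044, 0.1521]
ee_rot: [0.196, 3.133, 0.001]
force: [1.2, 0.4, -0.0]
width: 0.39
gripper_force: 0.0
```

Request:
move_arm(series=[[-0.0,0,0.0,0,0,0],[0,0,0,0,0,0],[0,0,0,0,0,0]])

```text
clock: 3.75
position: [0.5233, -0.2024, 0.1504]
ee_rot: [-0.198, -3.135, -0.002]
force: [0.2, 0.2, 0.0]
width: 0.501
gripper_force: 0.0
```

```bash
python3 - <<'E'
from h import *
s=readout.observe();print(s['position'],s['ee_rot'],s['width'])
p,d=snap('wrist','w2');t,_=snap('top','t2')
cv2.imwrite('pics/c2.png',np.hstack([p[:,:,::-1][60:360,150:550],cv2.resize(t[130:250,290:450,::-1],(400,300))]))
E
```

```text
[ 0.52331444 -0.20238203  0.15040137] [-1.97504171e-01 -3.13475169e+00 -1.62928317e-03] 0.5012588413605016
```

View pics/c2.png

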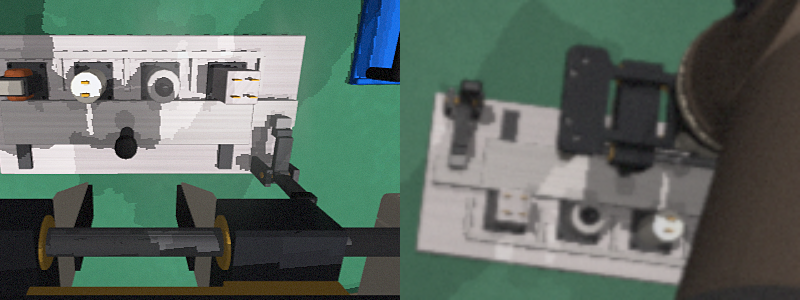

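The lever at (295,190) of the crop now leans well back and the parts are undisturbed. Next I grip the knob and pull the bar back.

Request:
move_arm(series=[[0,-0.008,0,0,0,0],[0,-0.008,-0.06,0,0,0],[0,-0.008,-0.1,0,0,0],[0,-0.008,-0.133,0,0,0],[0,-0.008,-0.133,0,0,0]])

```text
clock: 4.35
position: [0.5213, -0.2085, 0.0481]
ee_rot: [-0.197, -3.13, -0.002]
force: [0.3, -0.4, 0.5]
width: 0.499
gripper_force: 0.0
```

Request:
move_arm(series=[[0,0,0,0,0,0],[0,0,0,0,0,0],[0,0,0,0,0,0],[0,0,0,0,0,0],[0,0,0,0,0,0]], claw=-1, squeeze=20)

```text
clock: 4.85
position: [0.5243, -0.2101, 0.0519]
ee_rot: [0.199, 3.133, -0.001]
force: [-0.2, -0.3, 5.6]
width: 0.184
gripper_force: 20.0
```

Request:
move_arm(series=[[0.009,-0.001,0,0,0,0],[0.018,-0.0025,0,0,0,0],[0.027,-0.0035,0,0,0,0],[0.036,-0.0046,0,0,0,0],[0.043,-0.0055,0,0,0,0]])

```text
clock: 5.35
position: [0.5568, -0.2138, 0.0512]
ee_rot: [0.198, 3.134, -0.0]
force: [0.5, -1.1, -1.1]
width: 0.01
gripper_force: 0.0
```

Request:
move_arm(series=[[0,0,0,0,0,0],[0,0,0,0,0,0],[0,0,0,0,0,0]])

```text
clock: 5.65
position: [0.5556, -0.2138, 0.051]
ee_rot: [0.199, 3.135, 0.0]
force: [0.7, 0.1, 0.0]
width: 0.008
gripper_force: 0.0
```

The grip slipped (width 0.01). I raise the arm and look.

Request:
move_arm(series=[[0,0,0.05,0,0,0],[0,0,0.1,0,0,0],[0,0,0.133,0,0,0],[0,0,0.133,0,0,0]], claw=0)

```text
clock: 6.05
position: [0.5576, -0.215, 0.1545]
ee_rot: [0.199, 3.129, -0.002]
force: [0.4, 0.9, 0.7]
width: 0.3
gripper_force: 0.0
```

```bash
cat >> h.py <<'E'
from scipy.spatial.transform import Rotation as R
def pose():
    s=readout.observe();T=np.eye(4);T[:3,:3]=R.from_rotvec(s['ee_rot']).as_matrix();T[:3,3]=s['position'];return T
def cloud(n,d,T=None):
    c=calibration(n);v,u=np.mgrid[:420,:560]
    P=np.stack([(u-c['cx'])/c['fx']*d,(v-c['cy'])/c['fy']*d,d,np.ones_like(d)],-1)
    M=np.linalg.inv(c['view']) if T is None else T@c['mount']
    Q=(P@M.T)[...,:3];Q[d==0]=np.nan;return Q
th=-.127;B=np.array([[np.cos(th),np.sin(th)],[-np.sin(th),np.cos(th)]])
def mid(Q,c,zl,zh,r=.022):
    m=(np.hypot(Q[...,0]-c[0],Q[...,1]-c[1])<r)&(Q[...,2]>zl)&(Q[...,2]<zh);L=Q[m][:,:2]@B.T
    if len(L)<8: return len(L)
    lo,hi=np.percentile(L,[2,98],0);return len(L),((lo+hi)/2@B).round(4),(hi-lo).round(4)
E
python3 - <<'E'
from h import *
T=pose();print(T[:3,3])
p,d=snap('wrist','w3');Q=cloud('wrist',d,T)
print('knob',mid(Q,(.523,-.2085),.074,.09),mid(Q,(.555,-.213),.074,.09))
for n,c in dict(F=(.486,-.105),M=(.4775,-.17),C=(.469,-.235),T=(.461,-.2995)).items(): print(n,mid(Q,c,.055,.085))
E
```

```text
[ 0.55763678 -0.21495236  0.15448556]
knob (446, array([ 0.5219, -0.2099]), array([0.0176, 0.0174])) 0
F (1349, array([ 0.4854, -0.1063]), array([0.0265, 0.0271]))
M (997, array([ 0.477 , -0.1714]), array([0.0258, 0.0264]))
C (887, array([ 0.4687, -0.2361]), array([0.0232, 0.0242]))
T (776, array([ 0.4607, -0.3005]), array([0.0151, 0.0271]))
```

View pics/w3.png

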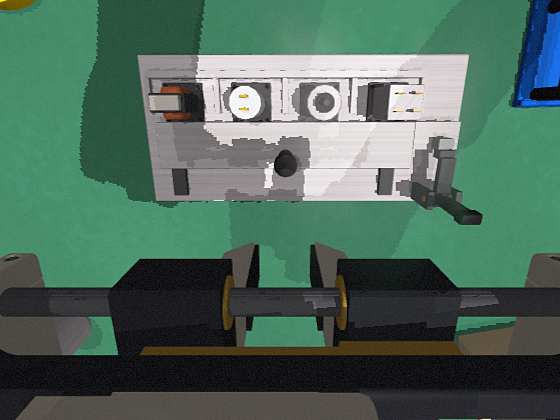

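The knob has not moved. The lever at (465,215) leans far back, so the pads probably slid off the round cap. I check the lever angle and then grip the post lower and harder.

```bash
python3 - <<'E'
from h import *
T=pose();d=np.load('pics/w3.npz')['d']
for u,v in [(468,217),(478,219),(462,212),(440,175),(438,150),(430,200)]: print(u,v,world('wrist',d,u,v,T).round(4))
E
```

```text
468 217 [ 0.5774 -0.0691  0.1006]
478 219 [ 0.5802 -0.061   0.1006]
462 212 [ 0.5747 -0.0712  0.0954]
440 175 [ 0.5537 -0.0679  0.0497]
438 150 [ 0.5316 -0.0665  0.0417]
430 200 [ 0.5755 -0.0789  0.0541]
```

Request:
move_arm(series=[[-0.0453,0.006,0,0,0,0],[-0.0453,0.006,-0.05,0,0,0],[-0.0453,0.006,-0.1,0,0,0],[-0.0453,0.006,-0.156,0,0,0],[-0.0453,0.006,-0.156,0,0,0]])

```text
clock: 6.6
position: [0.5171, -0.2074, 0.0285]
ee_rot: [-0.199, -3.125, -0.004]
force: [-0.8, 0.8, 0.3]
width: 0.502
gripper_force: 0.0
```

Request:
move_arm(series=[[0,0,0,0,0,0],[0,0,0,0,0,0],[0,0,0,0,0,0],[0,0,0,0,0,0],[0,0,0,0,0,0]], claw=-1, squeeze=40)

```text
clock: 7.1
position: [0.5228, -0.2099, 0.0351]
ee_rot: [0.199, 3.133, -0.001]
force: [-1.2, -0.1, 8.7]
width: 0.2
gripper_force: 40.0
```

The depth says the lever tip is still upright at (0.577,-0.069,0.1006), so I misread the picture through perspective. I check the frame from just after the push.

Request:
move_arm(series=[[0,0,0,0,0,0],[0,0,0,0,0,0],[0,0,0,0,0,0],[0,0,0.08,0,0,0],[0,0,0.15,0,0,0]], claw=0)

```text
clock: 7.6
position: [0.5203, -0.2089, 0.1337]
ee_rot: [-0.199, -3.131, -0.001]
force: [1.5, -0.5, 1.1]
width: 0.495
gripper_force: 0.0
```

```bash
python3 - <<'E'
from h import *
T=np.eye(4);T[:3,:3]=R.from_rotvec([-.1975,-3.13475,-.0016]).as_matrix();T[:3,3]=[.52331,-.20238,.1504]
d=np.load('pics/w2.npz')['d'];Q=cloud('wrist',d,T)
dt=np.load('pics/t2.npz')['d'];Qt=cloud('top',dt);q0=cloud('top',np.load('pics/t0.npz')['d'])
T3=pose()
def show(n,Q):
    m=(np.abs(Q[...,0]-.585)<.06)&(np.abs(Q[...,1]+.066)<.02)&(Q[...,2]>.06)&(Q[...,2]<.125)
    X=Q[m]; print(n,len(X)); 
    if len(X):print(X.min(0).round(3),X.max(0).round(3), X[X[:,2].argmax()].round(3))
show('w2',Q);show('t2',Qt);show('t0',q0)
p,dd=snap('scene','s3');show('s3',cloud('scene',dd));show('s0',cloud('scene',np.load('pics/s0.npz')['d']))
cv2.imwrite('pics/c3.png',cv2.resize(p[200:310,110:290,::-1],None,fx=4,fy=4,interpolation=cv2.INTER_CUBIC))
E
```

```text
w2 512
[ 0.575 -0.076  0.06 ] [ 0.584 -0.058  0.104] [ 0.58  -0.062  0.104]
t2 70
[ 0.577 -0.074  0.06 ] [ 0.588 -0.057  0.103] [ 0.584 -0.063  0.103]
t0 68
[ 0.577 -0.074  0.061] [ 0.587 -0.057  0.103] [ 0.578 -0.069  0.103]
s3 111
[ 0.577 -0.075  0.061] [ 0.588 -0.058  0.102] [ 0.582 -0.065  0.102]
s0 106
[ 0.578 -0.075  0.06 ] [ 0.588 -0.058  0.101] [ 0.58  -0.069  0.101]
```

View pics/c3.png

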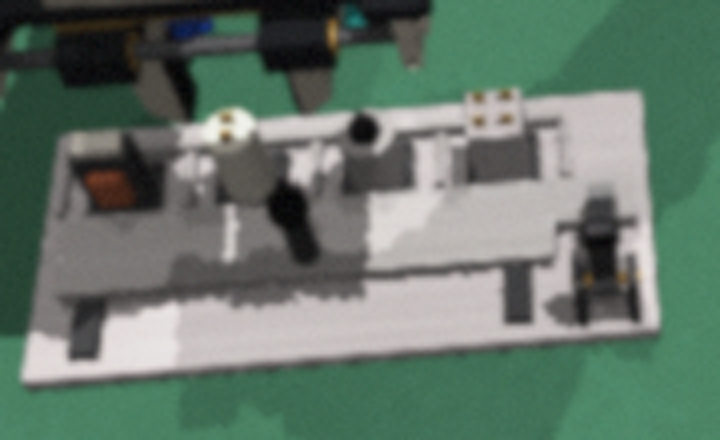

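The lever never stayed moved (x 0.577–0.587 before and after). I repeat the push deeper and lower, with a look while holding.

Request:
move_arm(series=[[0,0,0.04,0,0,0],[0.03,0.06,0.04,0,0,0],[0.03,0.12,0.04,0,0,0],[0.03,0.196,0.04,0,0,0],[0.03,0.196,0.04,0,0,0]], claw=-1)

```text
clock: 8.15
position: [0.5442, -0.0546, 0.1631]
ee_rot: [-0.185, -3.135, -0.005]
force: [0.1, 0.3, 0.2]
width: 0.113
gripper_force: 0.0
```

Request:
move_arm(series=[[0,0,-0.05,0,0,0],[0,0,-0.1,0,0,0],[0,0,-0.14,0,0,0],[0,0,-0.14,0,0,0],[0,0,-0.14,0,0,0]])

```text
clock: 8.65
position: [0.5441, -0.0628, 0.059]
ee_rot: [-0.2, -3.134, 0.001]
force: [0.7, -1.0, 0.7]
width: 0.007
gripper_force: 0.0
```

Request:
move_arm(series=[[0.015,-0.002,0,0,0,0],[0.03,-0.004,0,0,0,0],[0.045,-0.006,0,0,0,0],[0.06,-0.008,0,0,0,0],[0.06,-0.008,0,0,0,0]])

```text
clock: 9.15
position: [0.5919, -0.0687, 0.0596]
ee_rot: [0.198, 3.132, -0.0]
force: [-0.2, -0.4, 0.3]
width: 0.001
gripper_force: 0.1
```

```bash
python3 - <<'E'
from h import *
T=pose();print(T[:3,3],readout.observe()['force'])
p,d=snap('scene','s4');Q=cloud('scene',d)
c=calibration('scene');q=c['view']@T[:,3];print('tcp px',c['fx']*q[0]/q[2]+c['cx'],c['fy']*q[1]/q[2]+c['cy'])
w,_=snap('wrist','w4')
cv2.imwrite('pics/c4.png',np.hstack([cv2.resize(p[190:310,190:310,::-1],(400,400)),w[140:400,150:420,::-1][:400,:400] if 0 else cv2.resize(w[140:400,155:415,::-1],(400,400))]))
E
```

```text
[ 0.5918958  -0.06865146  0.05959128] [-0.16705899 -0.42927676  0.32249855]
tcp px 260.5028775016237 270.8820760499258
```

View pics/c4.png

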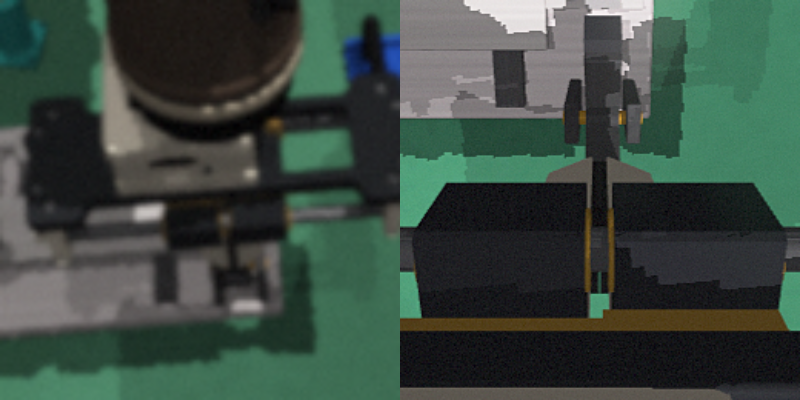

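Unclear with the gripper in the way. I retreat straight along -x with fingers shut and measure.

Request:
move_arm(series=[[-0.02,0.0025,0,0,0,0],[-0.04,0.005,0,0,0,0],[-0.06,0.008,0,0,0,0],[-0.06,0.008,0.05,0,0,0],[-0.1,0.008,0.11,0,0,0]])

```text
clock: 9.75
position: [0.5179, -0.062, 0.1385]
ee_rot: [0.197, 3.135, -0.001]
force: [1.6, 0.8, 1.1]
width: 0.001
gripper_force: 0.0
```

```bash
python3 - <<'E'
from h import *
T=pose();print(T[:3,3])
p,d=snap('wrist','w5');Q=cloud('wrist',d,T)
p2,d2=snap('scene','s5');Q2=cloud('scene',d2)
for q in(Q,Q2):
    m=(np.abs(q[...,0]-.58)<.09)&(np.abs(q[...,1]+.066)<.013)&(q[...,2]>.03)&(q[...,2]<.11)
    X=q[m];X=X[X[:,0].argsort()][::max(1,len(X)//14)];print(X.round(3))
E
```

```text
[ 0.5179159  -0.06201581  0.13845029]
[[ 0.509 -0.055  0.03 ]
 [ 0.523 -0.062  0.043]
 [ 0.525 -0.064  0.044]
 [ 0.527 -0.059  0.044]
 [ 0.53  -0.062  0.044]
 [ 0.532 -0.055  0.045]
 [ 0.535 -0.066  0.065]
 [ 0.536 -0.056  0.063]
 [ 0.538 -0.065  0.067]
 [ 0.539 -0.065  0.07 ]
 [ 0.541 -0.062  0.072]
 [ 0.543 -0.064  0.071]
 [ 0.546 -0.059  0.07 ]
 [ 0.547 -0.065  0.071]
 [ 0.549 -0.056  0.073]]
[[ 0.536 -0.059  0.06 ]
 [ 0.545 -0.055  0.066]
 [ 0.552 -0.06   0.069]
 [ 0.557 -0.063  0.067]
 [ 0.561 -0.062  0.061]
 [ 0.565 -0.067  0.058]
 [ 0.569 -0.06   0.059]
 [ 0.573 -0.061  0.053]
 [ 0.576 -0.065  0.052]
 [ 0.579 -0.06   0.052]
 [ 0.585 -0.053  0.051]
 [ 0.59  -0.054  0.046]
 [ 0.607 -0.067  0.09 ]
 [ 0.61  -0.062  0.09 ]
 [ 0.613 -0.074  0.086]]
```

The lever tip is now at (0.610,-0.067,0.090) and the nose is raised to 0.070, a swing of about 0.55 rad that has stayed. Next the bar.

Request:
move_arm(series=[[0.0,-0.04,0.02,0,0,0],[0.004,-0.1,0.02,0,0,0],[0.006,-0.16,0.02,0,0,0],[0.006,-0.197,0.02,0,0,0],[0.006,-0.197,0.02,0,0,0]], claw=0)

```text
clock: 10.35
position: [0.5203, -0.2155, 0.1533]
ee_rot: [0.209, 3.133, -0.004]
force: [0.0, -0.8, 0.1]
width: 0.391
gripper_force: 0.0
```

Request:
move_arm(series=[[0,0,0,0,0,0],[0,0,-0.05,0,0,0],[0,0,-0.1,0,0,0],[0,0,-0.14,0,0,0],[0,0,-0.14,0,0,0]])

```text
clock: 10.85
position: [0.5187, -0.2071, 0.0444]
ee_rot: [-0.195, -3.129, -0.004]
force: [-0.2, 0.6, -0.1]
width: 0.502
gripper_force: 0.0
```

Request:
move_arm(series=[[0,0,0,0,0,0],[0,0,0,0,0,0],[0,0,0,0,0,0],[0,0,0,0,0,0],[0,0,0,0,0,0]], claw=-1, squeeze=30)

```text
clock: 11.35
position: [0.522, -0.2099, 0.049]
ee_rot: [0.199, 3.133, 0.001]
force: [-0.4, 2.4, 8.0]
width: 0.192
gripper_force: 30.0
```

Request:
move_arm(series=[[0.009,-0.001,0,0,0,0],[0.018,-0.0025,0,0,0,0],[0.027,-0.0035,0,0,0,0],[0.036,-0.0046,0,0,0,0],[0.043,-0.0055,0,0,0,0]])

```text
clock: 11.85
position: [0.5539, -0.2139, 0.0489]
ee_rot: [0.199, 3.134, 0.001]
force: [-17.2, 4.4, 14.6]
width: 0.189
gripper_force: 30.0
```

Request:
move_arm(series=[[0,0,0,0,0,0],[0,0,0,0,0,0],[0,0,0,0,0,0]])

```text
clock: 12.15
position: [0.5537, -0.2139, 0.049]
ee_rot: [0.199, 3.134, 0.001]
force: [-2.8, 1.8, 9.5]
width: 0.194
gripper_force: 30.0
```

Request:
move_arm(series=[[0,0,0,0,0,0],[0,0,0,0,0,0],[0,0,0,0,0,0],[0,0,0.08,0,0,0],[0,0,0.15,0,0,0]], claw=0)

```text
clock: 12.65
position: [0.5519, -0.214, 0.1477]
ee_rot: [-0.2, -3.131, -0.0]
force: [1.3, -0.4, 0.1]
width: 0.494
gripper_force: 0.0
```

Request:
move_arm(series=[[-0.045,0.07,0,0,0,0],[-0.09,0.144,0,0,0,0],[-0.09,0.144,0,0,0,0],[-0.09,0.144,0,0,0,0],[-0.09,0.144,0,0,0,0]], claw=0.1)

```text
clock: 13.15
position: [0.486, -0.106, 0.1481]
ee_rot: [0.197, 3.134, 0.0]
force: [0.4, -0.2, 0.9]
width: 0.552
gripper_force: 0.0
```

```bash
python3 - <<'E'
from h import *
T=pose();print(T[:3,3])
p,d=snap('wrist','w6');Q=cloud('wrist',d,T)
p2,d2=snap('scene','s6');Q2=cloud('scene',d2)
for q in(Q,Q2):
    print('knob',mid(q,(.554,-.214),.074,.09),mid(q,(.522,-.2095),.074,.09,.012))
    for n,c in dict(F=(.486,-.105),M=(.4775,-.17),C=(.469,-.235),T=(.461,-.2995)).items(): print(n,mid(q,c,.055,.085))
E
```

```text
[ 0.48604158 -0.10601023  0.14811722]
knob 0 0
F (1052, array([ 0.485 , -0.1057]), array([0.0273, 0.0265]))
M (816, array([ 0.4764, -0.1704]), array([0.0265, 0.0267]))
C (915, array([ 0.4679, -0.2354]), array([0.024 , 0.0242]))
T (770, array([ 0.4598, -0.3001]), array([0.0146, 0.0271]))
knob (83, array([ 0.5556, -0.2131]), array([0.0179, 0.0169])) 0
F (195, array([ 0.4875, -0.1049]), array([0.027 , 0.0264]))
M (127, array([ 0.4782, -0.1703]), array([0.0268, 0.0251]))
C (162, array([ 0.4711, -0.2357]), array([0.0243, 0.0248]))
T (140, array([ 0.4624, -0.3007]), array([0.0147, 0.0286]))
```

View pics/w6.png

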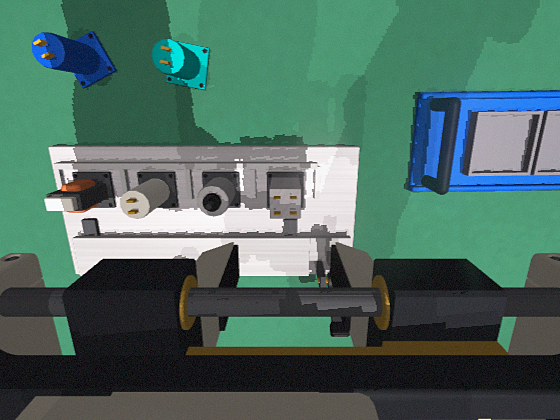

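The bar is 32 mm back and the parts are in place (filter at (285,195), motor (215,200)). I go for the filter.

Request:
move_arm(series=[[0,0,-0.06,0,0,0],[0,0,-0.11,0,0,0],[0,0,-0.14,0,0,0],[0,0,-0.155,0,0,0],[0,0,-0.161,0,0,0]])

```text
clock: 13.75
position: [0.4856, -0.1073, 0.0261]
ee_rot: [-0.202, -3.134, 0.001]
force: [0.2, -0.1, 0.9]
width: 0.552
gripper_force: 0.0
```

Request:
move_arm(series=[[0,0,0,0,0,0],[0,0,0,0,0,0],[0,0,0,0,0,0],[0,0,0,0,0,0],[0,0,0,0,0,0]], claw=-1, squeeze=30)

```text
clock: 14.25
position: [0.4866, -0.1062, 0.0279]
ee_rot: [0.199, 3.133, 0.0]
force: [0.4, 0.4, 7.5]
width: 0.3
gripper_force: 30.0
```

Request:
move_arm(series=[[0,0,0.02,0,0,0],[0,0,0.05,0,0,0],[0,0,0.1,0,0,0],[0,0,0.13,0,0,0],[0,0,0.13,0,0,0]])

```text
clock: 14.75
position: [0.4877, -0.1066, 0.1274]
ee_rot: [0.199, 3.13, 0.001]
force: [0.9, 0.1, -1.8]
width: 0.303
gripper_force: 30.0
```

Request:
move_arm(series=[[-0.005,0.04,0,0,0,0],[-0.01,0.1,0,0,0,0],[-0.015,0.16,0,0,0,0],[-0.02,0.22,0,0,0,0],[-0.025,0.265,0,0,0,0]])

```text
clock: 15.25
position: [0.4657, 0.0955, 0.1235]
ee_rot: [-0.196, -3.134, -0.0]
force: [-0.1, 0.4, -1.6]
width: 0.301
gripper_force: 30.0
```

Request:
move_arm(series=[[0,0.018,0,0,0,0],[0,0.028,0,0,0,0],[0,0.028,0,0,0,0],[0,0.028,0,0,0,0]])

```text
clock: 15.65
position: [0.4671, 0.1119, 0.1243]
ee_rot: [-0.202, -3.135, 0.001]
force: [0.3, -0.3, -2.0]
width: 0.3
gripper_force: 30.0
```

Request:
move_arm(series=[[0,0.001,-0.04,0,0,0],[0,0.001,-0.08,0,0,0],[0,0.001,-0.11,0,0,0],[0,0.001,-0.12,0,0,0],[0,0.001,-0.126,0,0,0]])

```text
clock: 16.15
position: [0.467, 0.1129, 0.0297]
ee_rot: [-0.202, -3.134, 0.001]
force: [0.1, 0.1, -2.2]
width: 0.3
gripper_force: 30.0
```

Request:
move_arm(series=[[0,0,0,0,0,0],[0,0,-0.001,0,0,0],[0,0,-0.001,0,0,0]])

```text
clock: 16.45
position: [0.4677, 0.1144, 0.0301]
ee_rot: [0.199, 3.134, 0.001]
force: [-0.4, -0.1, -1.1]
width: 0.299
gripper_force: 30.0
```

Request:
move_arm(series=[[0,0,-0.001,0,0,0],[0,0,-0.002,0,0,0],[0,0,-0.003,0,0,0],[0,0,-0.003,0,0,0]])

```text
clock: 16.85
position: [0.4674, 0.1146, 0.0278]
ee_rot: [0.199, 3.135, 0.001]
force: [-2.6, 0.2, 11.7]
width: 0.3
gripper_force: 30.0
```

Request:
move_arm(series=[[0,0,0,0,0,0],[0,0,0,0,0,0],[0,0,0,0,0,0],[0,0,0,0,0,0],[0,0,0.02,0,0,0]], claw=0.1)

```text
clock: 17.35
position: [0.4658, 0.1139, 0.0409]
ee_rot: [-0.199, -3.133, 0.002]
force: [0.2, 0.2, -0.2]
width: 0.546
gripper_force: 0.0
```

Request:
move_arm(series=[[0,0,0.04,0,0,0],[0,0,0.09,0,0,0],[0,0,0.13,0,0,0],[0,0,0.14,0,0,0],[0,0,0.14,0,0,0]])

```text
clock: 17.85
position: [0.4677, 0.1147, 0.1479]
ee_rot: [0.199, 3.133, 0.002]
force: [0.3, 0.1, -0.4]
width: 0.553
gripper_force: 0.0
```

```bash
python3 - <<'E'
from h import *
T=pose();print(T[:3,3])
p,d=snap('wrist','w7');Q=cloud('wrist',d,T)
p2,d2=snap('scene','s7');Q2=cloud('scene',d2)
for q in(Q,Q2):
    for n,c in dict(F=(.468,.114),M=(.4775,-.17)).items(): 
        print(n,mid(q,c,.055,.085),np.nanmax(np.where(np.hypot(q[...,0]-c[0],q[...,1]-c[1])<.018,q[...,2],0)))
E
```

```text
[0.46766551 0.11465686 0.14789946]
F (1072, array([0.4656, 0.1148]), array([0.0275, 0.0271])) 0.07759399467276329
M (119, array([ 0.4786, -0.1586]), array([0.0178, 0.0051])) 0.06140401261551248
F (182, array([0.4682, 0.115 ]), array([0.0277, 0.0274])) 0.4993877991082329
M (127, array([ 0.4787, -0.1706]), array([0.0265, 0.0241])) 0.07347251876443162
```

The filter is seated in nest1 and centred. Next the motor.

Request:
move_arm(series=[[0.003,-0.05,0,0,0,0],[0.005,-0.11,0,0,0,0],[0.007,-0.17,0,0,0,0],[0.009,-0.23,0,0,0,0],[0.011,-0.29,0,0,0,0]])

```text
clock: 18.45
position: [0.4741, -0.1048, 0.1456]
ee_rot: [-0.199, -3.133, 0.0]
force: [0.9, -0.4, -0.2]
width: 0.553
gripper_force: 0.0
```

Request:
move_arm(series=[[0.001,-0.05,0,0,0,0],[0.002,-0.085,0,0,0,0],[0.002,-0.09,0,0,0,0],[0.002,-0.09,0,0,0,0],[0.002,-0.09,0,0,0,0]])

```text
clock: 18.95
position: [0.4763, -0.1694, 0.1461]
ee_rot: [-0.197, -3.133, -0.001]
force: [0.9, -0.4, 0.3]
width: 0.55
gripper_force: 0.0
```

Request:
move_arm(series=[[0.001,-0.001,-0.06,0,0,0],[0.001,-0.001,-0.11,0,0,0],[0.001,-0.001,-0.14,0,0,0],[0.001,-0.001,-0.152,0,0,0],[0.001,-0.001,-0.157,0,0,0]])

```text
clock: 19.45
position: [0.4772, -0.1703, 0.0286]
ee_rot: [-0.197, -3.134, -0.001]
force: [1.1, -0.3, 1.1]
width: 0.545
gripper_force: 0.0
```

Request:
move_arm(series=[[0,0,0,0,0,0],[0,0,0,0,0,0],[0,0,0,0,0,0],[0,0,0,0,0,0],[0,0,0,0,0,0]], claw=-1, squeeze=35)

```text
clock: 19.95
position: [0.4792, -0.17, 0.0315]
ee_rot: [0.198, 3.132, 0.004]
force: [-3.1, 11.4, 27.8]
width: 0.175
gripper_force: 39.9
```

Request:
move_arm(series=[[0,0,0.02,0,0,0],[0,0,0.05,0,0,0],[0,0,0.1,0,0,0],[0,0,0.14,0,0,0],[0,0,0.14,0,0,0]])

```text
clock: 20.45
position: [0.48, -0.1725, 0.1383]
ee_rot: [0.199, 3.128, -0.001]
force: [0.2, -0.6, 0.4]
width: 0.006
gripper_force: 0.0
```

The grip slipped off the can. I look before anything else.

```bash
python3 - <<'E'
from h import *
T=pose();print(T[:3,3])
p,d=snap('wrist','w8');Q=cloud('wrist',d,T)
p2,d2=snap('scene','s8');Q2=cloud('scene',d2);p3,d3=snap('top','t8')
for q in(Q,Q2,cloud('top',d3)):
    for n,c in dict(M=(.4775,-.17),C=(.469,-.235)).items(): print(n,mid(q,c,.055,.08,.028), mid(q,c,.068,.08,.028))
cv2.imwrite('pics/c8.png',np.hstack([cv2.resize(p[80:280,120:320,::-1],(400,400)),cv2.resize(p2[200:300,130:230,::-1],(400,400))]))
E
```

```text
[ 0.48004517 -0.17253257  0.13833904]
M (862, array([ 0.4757, -0.1736]), array([0.0263, 0.0262])) (41, array([ 0.4761, -0.1732]), array([0.0044, 0.0042]))
C (891, array([ 0.4678, -0.2357]), array([0.0239, 0.0243])) (750, array([ 0.4682, -0.2362]), array([0.0236, 0.0237]))
M (129, array([ 0.4781, -0.1738]), array([0.0253, 0.0265])) 7
C (161, array([ 0.4709, -0.2356]), array([0.025 , 0.0245])) (46, array([ 0.4701, -0.2366]), array([0.0188, 0.0221]))
M (21, array([ 0.4781, -0.1676]), array([0.0282, 0.0128])) 0
C 0 0
```

View pics/c8.png

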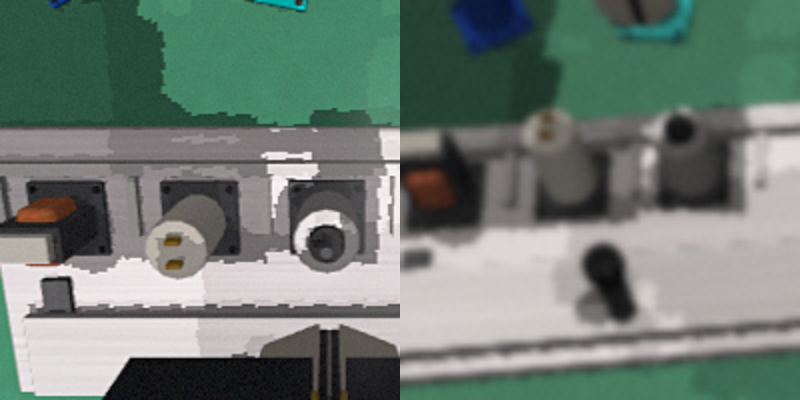

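The motor still stands upright, about 3 mm off in -y. Before trying again I check the finger geometry in the tool frame from the wrist depth.

```bash
python3 - <<'E'
from h import *
c=calibration('wrist')
for f in('w7','w8'):
    d=np.load(f'pics/{f}.npz')['d'];q=cloud('wrist',d,np.eye(4))
    for z0 in np.arange(-.06,.012,.008):
        m=(q[...,2]>z0)&(q[...,2]<=z0+.008)&(np.abs(q[...,0])<.035)&(np.abs(q[...,1])<.08)
        if m.sum()<3: continue
        for sgn in(1,-1):
            X=q[m&(q[...,1]*sgn>0)]
            if len(X): print(f,round(z0*1e3),sgn,len(X),'x',(X[:,0].min()*1e3).round(1),(X[:,0].max()*1e3).round(1),'y',(X[:,1].min()*1e3).round(1),(X[:,1].max()*1e3).round(1))
q=cloud('wrist',np.load('pics/w8.npz')['d'],pose())
for z0 in np.arange(.02,.075,.006):
    m=(np.hypot(q[...,0]-.477,q[...,1]+.173)<.019)&(abs(q[...,2]-z0)<.003);X=q[m][:,:2]@B.T
    if len(X):print(z0.round(3),len(X),np.ptp(X,0).round(4),((X.max(0)+X.min(0))/2@B).round(4))
E
```

```text
w7 -60 1 339 x -1.8 13.0 y 24.4 41.0
w7 -60 -1 342 x -0.9 12.6 y -42.4 -25.6
w7 -52 1 353 x -6.4 12.6 y 24.4 41.6
w7 -52 -1 351 x -6.3 12.5 y -42.7 -25.5
w7 -44 1 276 x -8.1 12.4 y 24.4 40.9
w7 -44 -1 269 x -8.2 12.6 y -42.1 -25.5
w7 -36 1 134 x -8.9 12.6 y 24.5 34.2
w7 -36 -1 145 x -8.6 12.4 y -35.5 -25.5
w8 -60 1 62 x 9.5 12.4 y 0.1 3.0
w8 -60 -1 78 x 9.5 12.4 y -4.1 -0.3
w8 -52 1 183 x 9.9 12.7 y 0.2 16.5
w8 -52 -1 193 x 9.7 13.0 y -17.4 -0.3
w8 -44 1 176 x 9.9 12.5 y 0.2 15.7
w8 -44 -1 193 x 9.5 12.6 y -17.3 -0.3
w8 -36 1 69 x 9.9 12.3 y 0.3 9.7
w8 -36 -1 76 x 9.7 12.1 y -10.7 -0.3
0.02 27 [0.0107 0.0283] [ 0.4638 -0.1706]
0.026 29 [0.0105 0.0278] [ 0.4635 -0.1705]
0.032 39 [0.011  0.0281] [ 0.4637 -0.171 ]
0.038 40 [0.0116 0.0285] [ 0.464  -0.1705]
0.044 39 [0.0108 0.0279] [ 0.4637 -0.1705]
0.05 44 [0.0112 0.0284] [ 0.4638 -0.171 ]
0.056 583 [0.0296 0.0282] [ 0.473  -0.1722]
0.062 228 [0.0161 0.0155] [ 0.4732 -0.1722]
0.068 10 [0.0021 0.0042] [ 0.4717 -0.1716]
0.074 28 [0.0048 0.0041] [ 0.473  -0.1717]
```

The fingers end about 28 mm behind the reported TCP (tool z ≈ -29 mm). That explains the first push passing over the lever and the grip landing on the motor's shoulder. From here the tips count as TCP z + 0.028. I retry the motor lower, with tips at 0.03.

Request:
move_arm(series=[[-0.004,-0.001,0,0,0,0],[-0.004,-0.001,0,0,0,0],[-0.004,-0.001,0,0,0,0],[-0.004,-0.001,0,0,0,0],[-0.004,-0.001,-0.03,0,0,0]], claw=0.1)

```text
clock: 21.1
position: [0.4764, -0.1729, 0.1133]
ee_rot: [0.199, 3.131, -0.001]
force: [0.0, 0.4, -0.4]
width: 0.387
gripper_force: 0.0
```

Request:
move_arm(series=[[0,0,-0.05,0,0,0],[0,0,-0.09,0,0,0],[0,0,-0.12,0,0,0],[0,0,-0.135,0,0,0],[0,0,-0.145,0,0,0]])

```text
clock: 21.6
position: [0.4742, -0.1723, 0.0023]
ee_rot: [-0.199, -3.134, -0.0]
force: [0.1, 1.0, 0.5]
width: 0.549
gripper_force: 0.0
```

Request:
move_arm(series=[[0,0,0,0,0,0],[0,0,0,0,0,0]])

```text
clock: 21.8
position: [0.4751, -0.1725, 0.0038]
ee_rot: [0.199, 3.134, -0.0]
force: [-0.4, -0.3, 0.5]
width: 0.552
gripper_force: 0.0
```

No contact at TCP z = 0.004, which confirms the offset. I lower a little and grip.

Request:
move_arm(series=[[0,0,-0.003,0,0,0],[0,0,-0.005,0,0,0],[0,0,-0.005,0,0,0]])

```text
clock: 22.1
position: [0.4747, -0.1722, -0.0005]
ee_rot: [0.199, 3.135, 0.0]
force: [0.7, 0.0, 0.3]
width: 0.546
gripper_force: 0.0
```

Request:
move_arm(series=[[0,0,0,0,0,0],[0,0,0,0,0,0],[0,0,0,0,0,0],[0,0,0,0,0,0],[0,0,0,0,0,0]], claw=-1, squeeze=35)

```text
clock: 22.6
position: [0.4746, -0.1723, -0.0006]
ee_rot: [0.199, 3.135, -0.0]
force: [-0.1, 0.2, 1.4]
width: 0.321
gripper_force: 35.0
```

Request:
move_arm(series=[[0,0,0.01,0,0,0],[0,0,0.03,0,0,0],[0,0,0.07,0,0,0],[0,0,0.11,0,0,0],[0,0,0.125,0,0,0]])

```text
clock: 23.1
position: [0.4756, -0.1728, 0.0956]
ee_rot: [0.2, 3.132, -0.001]
force: [0.7, 0.5, -2.1]
width: 0.321
gripper_force: 35.0
```

Width 0.321 matches 29.5 mm: the motor is held. On to nest2 (0.4745, 0.1785).

Request:
move_arm(series=[[0,0.04,0.005,0,0,0],[0,0.1,0.005,0,0,0],[0,0.16,0.005,0,0,0],[0,0.22,0.005,0,0,0],[0,0.28,0.005,0,0,0]])

```text
clock: 23.6
position: [0.4738, 0.0396, 0.0965]
ee_rot: [-0.199, -3.135, -0.0]
force: [1.6, -0.3, -1.1]
width: 0.322
gripper_force: 35.0
```

Request:
move_arm(series=[[0,0.06,0,0,0,0],[0,0.12,0,0,0,0],[0,0.165,0,0,0,0],[0,0.186,0,0,0,0],[0,0.188,0,0,0,0]])

```text
clock: 24.1
position: [0.4739, 0.1809, 0.0963]
ee_rot: [-0.193, -3.135, 0.0]
force: [0.3, -0.5, -1.6]
width: 0.319
gripper_force: 35.0
```

Request:
move_arm(series=[[0,0,0,0,0,0],[0,0,0,0,0,0]])

```text
clock: 24.3
position: [0.4746, 0.1767, 0.0967]
ee_rot: [-0.203, -3.135, 0.001]
force: [0.3, -0.5, -1.3]
width: 0.32
gripper_force: 35.0
```

Request:
move_arm(series=[[0,0.002,-0.05,0,0,0],[0,0.002,-0.09,0,0,0],[0,0.002,-0.11,0,0,0],[0,0.002,-0.12,0,0,0],[0,0.002,-0.126,0,0,0]])

```text
clock: 24.8
position: [0.4747, 0.1789, 0.0021]
ee_rot: [-0.202, -3.135, 0.001]
force: [-0.3, 0.1, -0.8]
width: 0.321
gripper_force: 35.0
```

Request:
move_arm(series=[[0,0,-0.001,0,0,0],[0,0,-0.002,0,0,0],[0,0,-0.003,0,0,0],[0,0,-0.003,0,0,0]])

```text
clock: 25.2
position: [0.4748, 0.1805, 0.0005]
ee_rot: [0.199, 3.135, 0.001]
force: [0.3, 0.3, -0.9]
width: 0.32
gripper_force: 35.0
```

Request:
move_arm(series=[[0,0,-0.001,0,0,0],[0,0,-0.002,0,0,0],[0,0,-0.002,0,0,0],[0,0,-0.002,0,0,0]])

```text
clock: 25.6
position: [0.4747, 0.1805, -0.0007]
ee_rot: [0.199, 3.135, 0.001]
force: [-3.1, -1.2, 10.8]
width: 0.319
gripper_force: 35.0
```

Request:
move_arm(series=[[0,0,0,0,0,0],[0,0,0,0,0,0],[0,0,0,0,0,0],[0,0,0,0,0,0],[0,0,0.01,0,0,0]], claw=0.1)

```text
clock: 26.1
position: [0.4739, 0.18, 0.0056]
ee_rot: [-0.199, -3.134, 0.001]
force: [-0.4, -0.3, 0.3]
width: 0.549
gripper_force: 0.0
```

Request:
move_arm(series=[[0,0,0.04,0,0,0],[0,0,0.09,0,0,0],[0,0,0.14,0,0,0],[0,0,0.16,0,0,0],[0,0,0.16,0,0,0]])

```text
clock: 26.6
position: [0.476, 0.1809, 0.1287]
ee_rot: [0.199, 3.131, 0.005]
force: [0.1, 0.5, 0.7]
width: 0.549
gripper_force: 0.0
```

```bash
python3 - <<'E'
from h import *
T=pose();print(T[:3,3])
p,d=snap('wrist','w9');Q=cloud('wrist',d,T)
p2,d2=snap('scene','s9');Q2=cloud('scene',d2)
for q in(Q,Q2):
    for n,c in dict(F=(.468,.114),M=(.4745,.1785),C=(.469,-.235),T=(.461,-.3)).items(): print(n,mid(q,c,.055,.085,.028))
E
```

```text
[0.47604509 0.18091144 0.12872944]
F (1295, array([0.4653, 0.1155]), array([0.0269, 0.027 ]))
M (913, array([0.476, 0.18 ]), array([0.0267, 0.0263]))
C 0
T 0
F (181, array([0.4681, 0.115 ]), array([0.0279, 0.0274]))
M (105, array([0.4786, 0.1799]), array([0.0233, 0.0244]))
C (160, array([ 0.4709, -0.2357]), array([0.0246, 0.0245]))
T (138, array([ 0.4626, -0.3006]), array([0.014 , 0.0274]))
```

The motor is in nest2, about 3 mm off centre. Next the capacitor, the white can at (0.4695,-0.2355).

Request:
move_arm(series=[[0,-0.05,0,0,0,0],[0,-0.11,0,0,0,0],[0,-0.17,0,0,0,0],[0,-0.23,0,0,0,0],[0,-0.29,0,0,0,0]])

```text
clock: 27.2
position: [0.4733, -0.0389, 0.1249]
ee_rot: [-0.199, -3.133, 0.001]
force: [1.3, -0.5, -0.3]
width: 0.552
gripper_force: 0.0
```

Request:
move_arm(series=[[-0.003,-0.06,0,0,0,0],[-0.006,-0.12,0,0,0,0],[-0.008,-0.18,0,0,0,0],[-0.008,-0.23,0,0,0,0],[-0.008,-0.258,0,0,0,0]])

```text
clock: 27.7
position: [0.4669, -0.2342, 0.1249]
ee_rot: [-0.205, -3.133, 0.002]
force: [0.0, -0.4, 0.3]
width: 0.549
gripper_force: 0.0
```

Request:
move_arm(series=[[0,0,0,0,0,0],[0,0,0,0,0,0],[0,0,0,0,0,0]])

```text
clock: 28.0
position: [0.4681, -0.2293, 0.1252]
ee_rot: [-0.197, -3.134, -0.001]
force: [-0.2, 0.6, 0.3]
width: 0.551
gripper_force: 0.0
```

Request:
move_arm(series=[[0.001,-0.008,-0.03,0,0,0],[0.001,-0.008,-0.08,0,0,0],[0.001,-0.008,-0.13,0,0,0],[0.001,-0.008,-0.15,0,0,0],[0.001,-0.008,-0.16,0,0,0]])

```text
clock: 28.5
position: [0.4683, -0.2348, 0.0042]
ee_rot: [-0.196, -3.132, -0.002]
force: [0.3, 1.0, 0.4]
width: 0.55
gripper_force: 0.0
```

Request:
move_arm(series=[[0,0,-0.005,0,0,0],[0,0,-0.007,0,0,0],[0,0,-0.007,0,0,0]])

```text
clock: 28.8
position: [0.4699, -0.2367, 0.0015]
ee_rot: [0.198, 3.134, -0.0]
force: [0.6, 1.4, 0.7]
width: 0.55
gripper_force: 0.0
```

Request:
move_arm(series=[[0,0,0,0,0,0],[0,0,0,0,0,0],[0,0,0,0,0,0],[0,0,0,0,0,0],[0,0,0,0,0,0]], claw=-1, squeeze=30)

```text
clock: 29.3
position: [0.4694, -0.2367, 0.001]
ee_rot: [0.199, 3.135, 0.0]
force: [0.0, 1.3, 4.7]
width: 0.285
gripper_force: 30.0
```

Request:
move_arm(series=[[0,0,0.01,0,0,0],[0,0,0.03,0,0,0],[0,0,0.07,0,0,0],[0,0,0.11,0,0,0],[0,0,0.13,0,0,0]])

```text
clock: 29.8
position: [0.4698, -0.2374, 0.1007]
ee_rot: [0.2, 3.133, -0.001]
force: [-0.2, -1.3, -1.8]
width: 0.288
gripper_force: 30.0
```

Held. On to nest3 (0.4815, 0.244).

Request:
move_arm(series=[[0,0.04,0,0,0,0],[0,0.1,0,0,0,0],[0,0.16,0,0,0,0],[0,0.22,0,0,0,0],[0,0.28,0,0,0,0]])

```text
clock: 30.3
position: [0.4688, -0.0251, 0.0987]
ee_rot: [0.2, 3.135, 0.0]
force: [0.4, 0.2, -1.8]
width: 0.288
gripper_force: 30.0
```

Request:
move_arm(series=[[0.004,0.06,0,0,0,0],[0.008,0.12,0,0,0,0],[0.012,0.18,0,0,0,0],[0.016,0.24,0,0,0,0],[0.016,0.3,0,0,0,0]])

```text
clock: 30.8
position: [0.4812, 0.2, 0.0987]
ee_rot: [0.2, 3.135, 0.0]
force: [1.3, -0.3, -1.4]
width: 0.288
gripper_force: 30.0
```

Request:
move_arm(series=[[0,0.04,0,0,0,0],[0,0.06,0,0,0,0],[0,0.06,0,0,0,0],[0,0.06,0,0,0,0]])

```text
clock: 31.2
position: [0.4813, 0.2415, 0.0983]
ee_rot: [-0.201, -3.135, 0.002]
force: [0.1, -0.6, -1.2]
width: 0.292
gripper_force: 30.0
```

Request:
move_arm(series=[[0,0.003,-0.05,0,0,0],[0,0.003,-0.09,0,0,0],[0,0.003,-0.112,0,0,0],[0,0.003,-0.122,0,0,0],[0,0.003,-0.128,0,0,0]])

```text
clock: 31.7
position: [0.4816, 0.2437, 0.0022]
ee_rot: [-0.203, -3.135, 0.001]
force: [-0.7, -0.1, -1.3]
width: 0.29
gripper_force: 30.0
```

Request:
move_arm(series=[[0,0,-0.001,0,0,0],[0,0,-0.002,0,0,0],[0,0,-0.003,0,0,0],[0,0,-0.003,0,0,0]])

```text
clock: 32.1
position: [0.4819, 0.2457, 0.0011]
ee_rot: [0.199, 3.134, 0.002]
force: [-0.3, -1.0, 5.4]
width: 0.29
gripper_force: 30.0
```

Contact with the nest floor. I release.

Request:
move_arm(series=[[0,0,0,0,0,0],[0,0,0,0,0,0],[0,0,0,0,0,0],[0,0,0,0,0,0],[0,0,0.01,0,0,0]], claw=0.1)

```text
clock: 32.6
position: [0.4806, 0.2453, 0.0071]
ee_rot: [-0.199, -3.134, 0.001]
force: [-1.0, -0.4, -0.2]
width: 0.549
gripper_force: 0.0
```

Request:
move_arm(series=[[0,0,0.04,0,0,0],[0,0,0.09,0,0,0],[0,0,0.14,0,0,0],[0,0,0.16,0,0,0],[0,0,0.16,0,0,0]])

```text
clock: 33.1
position: [0.4828, 0.2463, 0.1304]
ee_rot: [0.199, 3.132, 0.005]
force: [0.4, 0.4, -0.4]
width: 0.549
gripper_force: 0.0
```

```bash
python3 - <<'E'
from h import *
T=pose();print(T[:3,3])
p,d=snap('wrist','w10');Q=cloud('wrist',d,T)
p2,d2=snap('scene','s10');Q2=cloud('scene',d2)
for q in(Q,Q2):
    for n,c in dict(F=(.468,.114),M=(.4745,.1785),C=(.4815,.244),T=(.461,-.3)).items(): print(n,mid(q,c,.055,.085,.028))
E
```

```text
[0.48280941 0.24626008 0.13043287]
F (1384, array([0.4653, 0.1157]), array([0.0267, 0.0271]))
M (909, array([0.4759, 0.1806]), array([0.0265, 0.0262]))
C (886, array([0.4801, 0.2456]), array([0.024 , 0.0238]))
T 0
F (183, array([0.4684, 0.1149]), array([0.0269, 0.0274]))
M (105, array([0.4784, 0.1799]), array([0.0258, 0.025 ]))
C (142, array([0.4836, 0.245 ]), array([0.0242, 0.0243]))
T (142, array([ 0.4628, -0.3008]), array([0.0151, 0.0292]))
```

The capacitor is in nest3. Next the transformer at (0.4615,-0.300).

Request:
move_arm(series=[[0,-0.05,0,0,0,0],[0,-0.11,0,0,0,0],[0,-0.17,0,0,0,0],[0,-0.23,0,0,0,0],[-0.006,-0.29,0,0,0,0]])

```text
clock: 33.7
position: [0.476, 0.0262, 0.1266]
ee_rot: [-0.199, -3.134, 0.001]
force: [0.4, -1.0, -0.2]
width: 0.549
gripper_force: 0.0
```

Request:
move_arm(series=[[-0.003,-0.06,0,0,0,0],[-0.008,-0.12,0,0,0,0],[-0.012,-0.18,0,0,0,0],[-0.016,-0.24,0,0,0,0],[-0.02,-0.3,0,0,0,0]])

```text
clock: 34.2
position: [0.4605, -0.1984, 0.1265]
ee_rot: [-0.199, -3.133, -0.001]
force: [0.7, 0.6, 0.8]
width: 0.549
gripper_force: 0.0
```

Request:
move_arm(series=[[0,-0.06,0,0,0,0],[0,-0.12,0,0,0,0],[0,-0.135,0,0,0,0],[0,-0.138,0,0,0,0],[0,-0.138,0,0,0,0]])

```text
clock: 34.7
position: [0.4613, -0.2992, 0.1266]
ee_rot: [-0.199, -3.134, -0.002]
force: [-0.3, 1.0, -0.3]
width: 0.551
gripper_force: 0.0
```

Request:
move_arm(series=[[0,-0.001,-0.05,0,0,0],[0,-0.001,-0.1,0,0,0],[0,-0.001,-0.135,0,0,0],[0,-0.001,-0.152,0,0,0],[0,-0.001,-0.16,0,0,0]])

```text
clock: 35.2
position: [0.4616, -0.2993, 0.0065]
ee_rot: [-0.196, -3.134, -0.002]
force: [0.0, -1.0, -0.1]
width: 0.548
gripper_force: 0.0
```

Request:
move_arm(series=[[0,0,-0.004,0,0,0],[0,0,-0.006,0,0,0],[0,0,-0.006,0,0,0]])

```text
clock: 35.5
position: [0.4624, -0.3014, 0.0039]
ee_rot: [0.199, 3.134, -0.001]
force: [0.0, 0.2, -0.5]
width: 0.551
gripper_force: 0.0
```

Request:
move_arm(series=[[0,0,0,0,0,0],[0,0,0,0,0,0],[0,0,0,0,0,0],[0,0,0,0,0,0],[0,0,0,0,0,0]], claw=-1, squeeze=40)

```text
clock: 36.0
position: [0.4619, -0.3015, 0.0033]
ee_rot: [0.199, 3.135, -0.0]
force: [-1.1, 0.4, 4.4]
width: 0.32
gripper_force: 40.0
```

Request:
move_arm(series=[[0,0,0.01,0,0,0],[0,0,0.03,0,0,0],[0,0,0.07,0,0,0],[0,0,0.11,0,0,0],[0,0,0.13,0,0,0]])

```text
clock: 36.5
position: [0.4623, -0.302, 0.1037]
ee_rot: [0.2, 3.133, -0.002]
force: [0.1, -0.8, -3.3]
width: 0.325
gripper_force: 40.0
```

Request:
move_arm(series=[[0,0.04,0,0,0,0],[0,0.1,0,0,0,0],[0,0.16,0,0,0,0],[0,0.22,0,0,0,0],[0.006,0.28,0,0,0,0]])

```text
clock: 37.0
position: [0.4653, -0.0896, 0.1014]
ee_rot: [-0.201, -3.135, -0.001]
force: [1.7, 1.2, -3.2]
width: 0.323
gripper_force: 40.0
```

Request:
move_arm(series=[[0.004,0.06,0,0,0,0],[0.008,0.12,0,0,0,0],[0.012,0.18,0,0,0,0],[0.016,0.24,0,0,0,0],[0.02,0.3,0,0,0,0]])

```text
clock: 37.5
position: [0.481, 0.1356, 0.1015]
ee_rot: [0.199, 3.135, 0.001]
force: [2.8, -0.1, -4.0]
width: 0.327
gripper_force: 40.0
```

Request:
move_arm(series=[[0.003,0.06,0,0,0,0],[0.006,0.12,0,0,0,0],[0.008,0.18,0,0,0,0],[0.008,0.225,0,0,0,0],[0.008,0.235,0,0,0,0]])

```text
clock: 38.0
position: [0.486, 0.3155, 0.101]
ee_rot: [-0.189, -3.136, -0.003]
force: [-0.7, 0.7, -3.0]
width: 0.321
gripper_force: 40.0
```

Request:
move_arm(series=[[0,0,0,0,0,0],[0,0,0,0,0,0],[0,0,0,0,0,0]])

```text
clock: 38.3
position: [0.4876, 0.308, 0.101]
ee_rot: [0.203, 3.135, -0.001]
force: [-0.3, 0.1, -3.2]
width: 0.32
gripper_force: 40.0
```

Request:
move_arm(series=[[0,0.001,-0.05,0,0,0],[0,0.001,-0.09,0,0,0],[0,0.001,-0.112,0,0,0],[0,0.001,-0.122,0,0,0],[0,0.001,-0.127,0,0,0]])

```text
clock: 38.8
position: [0.4875, 0.3097, 0.0052]
ee_rot: [-0.202, -3.135, 0.001]
force: [0.4, 0.1, -3.4]
width: 0.325
gripper_force: 40.0
```

Request:
move_arm(series=[[0,0,-0.001,0,0,0],[0,0,-0.002,0,0,0],[0,0,-0.003,0,0,0],[0,0,-0.003,0,0,0]])

```text
clock: 39.2
position: [0.4875, 0.3111, 0.0035]
ee_rot: [0.199, 3.135, 0.001]
force: [-0.6, 0.5, -3.9]
width: 0.325
gripper_force: 40.0
```

Request:
move_arm(series=[[0,0,-0.001,0,0,0],[0,0,-0.002,0,0,0],[0,0,-0.002,0,0,0],[0,0,-0.002,0,0,0]])

```text
clock: 39.6
position: [0.4875, 0.3111, 0.0033]
ee_rot: [0.199, 3.135, 0.003]
force: [-5.7, -2.7, 17.3]
width: 0.324
gripper_force: 40.0
```

Request:
move_arm(series=[[0,0,0,0,0,0],[0,0,0,0,0,0],[0,0,0,0,0,0],[0,0,0,0,0,0],[0,0,0.01,0,0,0]], claw=0.1)

```text
clock: 40.1
position: [0.4867, 0.3104, 0.0085]
ee_rot: [-0.199, -3.134, 0.002]
force: [-0.5, -1.0, 0.4]
width: 0.543
gripper_force: 0.0
```

Request:
move_arm(series=[[0,0,0.04,0,0,0],[0,0,0.09,0,0,0],[0,0,0.14,0,0,0],[0,0,0.18,0,0,0],[0,0,0.18,0,0,0]])

```text
clock: 40.6
position: [0.4898, 0.3118, 0.1486]
ee_rot: [0.2, 3.13, 0.008]
force: [0.0, -0.1, 0.3]
width: 0.546
gripper_force: 0.0
```

```bash
python3 - <<'E'
from h import *
T=pose();print(T[:3,3])
p,d=snap('wrist','w11');Q=cloud('wrist',d,T)
p2,d2=snap('scene','s11');Q2=cloud('scene',d2)
for q in(Q,Q2):
    for n,c in dict(F=(.468,.114),M=(.4745,.1785),C=(.4815,.244),T=(.488,.31),knob=(.5545,-.213)).items(): print(n,mid(q,c,.055,.085,.028))
E
```

```text
[0.48975991 0.31176773 0.14861685]
F (1340, array([0.4656, 0.1159]), array([0.0274, 0.0274]))
M (835, array([0.4759, 0.181 ]), array([0.0266, 0.0265]))
C (821, array([0.4803, 0.2464]), array([0.0243, 0.0241]))
T (667, array([0.4849, 0.3111]), array([0.014 , 0.0286]))
knob 0
F (181, array([0.4681, 0.1151]), array([0.0278, 0.0274]))
M (104, array([0.4787, 0.1798]), array([0.0242, 0.0246]))
C (138, array([0.4843, 0.2447]), array([0.0222, 0.0241]))
T (120, array([0.4892, 0.3097]), array([0.0148, 0.0269]))
knob (119, array([ 0.5564, -0.2132]), array([0.0176, 0.0169]))
```

View pics/w11.png

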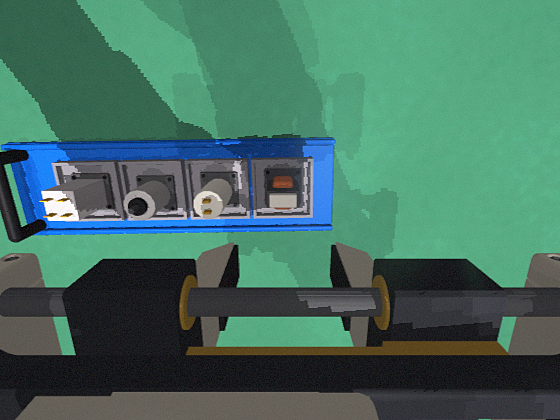

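All four parts stand upright in their nests: filter (70,200), motor (145,200), capacitor (212,200), transformer (283,195). The bar is still back and the gripper is clear, so I hand in.

```bash
python3 -c "
from cell import ticket
print(ticket.sign_off())"
```

```text
the job is handed in; nothing more can be done
None
```

The job is handed in, with no verdict returned: filter, motor, capacitor and transformer stand upright in nests 1 to 4, about 4 mm or less off centre by camera, and the clamp bar is left 32 mm back. The first lever push missed, the bar was once pulled while still locked, and the motor slipped from one grip and shifted about 3 mm before being re-gripped.

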